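Set out ball bearings by size on the display strip

ROBOT

A 7-joint arm with a two-finger parallel gripper is mounted at the origin on the work surface. World frame = base frame: x ahead of the robot, y to its left, z up, the work surface at z = 0. Lengths are in m, angles in rad, forces in N, time in s.
With the tool pointing down it reaches from about 0.425 to 0.925 m from the base axis. Payload 6.8 kg.
Tool frame: the origin (TCP) lies at the very end of the fingers, on their centre line; the grasp point (between the pads) lies 19 mm behind it; z points along the fingers, y is the line along which they close (so a half turn about z gives the same grasp; the last joint's range is limited). The gripper opens to 85 mm and grips with 20 to 120 N. Pads are 22 mm wide; open, the fingers measure 114 mm over their backs; the gripper's body (76 mm by 85 mm) begins 54 mm behind the grasp point. The pads swing forward as they close: fully open they stand 13 mm farther back than shut.
Start: joints at [1.095, 0.477, 0.022, 1.555, -0.011, 1.109, -0.083], TCP at [0.243, -0.63, 0.231] pointing down, gripper open.
Joint ranges: [-2.96, 2.96], [-0.34, 2.1], [-1.41, 1.46], [0.24, 2.44], [-1.37, 4.51], [0.17, 1.92], [-2.96, 2.96]. Speed limits (rad/s): [2.39, 2.39, 3.14, 3.14, 3.14, 3.14, 3.14].

INTERFACE

Orientations are given as a unit quaternion [w, x, y, z].
In Python, from station import bot gives the robot as it stands. The module is installed in compiled form; this text tells all that it offers.
- The arm moves only by the shell command python3 -m jog 'ROWS' [OPENING] [FORCE]. ROWS is JSON, a list of rows, each a list of 4 numbers: the shift along the tool's x, y, z in cm, then the turn about the tool's z in rad. In form: [[x, y, z, spin], ...]. A call has 1 to 20 rows; each row is the pose to reach, as a shift and turn from the pose commanded when the call began, along the tool's axes at that moment; what a row does not reach only later rows make up. A row lasts 1/12 s, in which the tool goes at most 41.7 mm and 7.16 degrees, less where a joint would pass 70% of its speed; a pose out of reach is approached as far as the arm can. A call with a gripper value outside its range is refused whole. OPENING is the closure, from -1 (fully open) to 1 (shut), set as the call begins (- or left out, the last holds). The fingers move at their own pace and stop on an object; FORCE is the grip in N (left out, the last holds). Time passes only in rows, so rows that repeat a pose let the fingers close. It gives the time, the measured TCP pose, the force, the opening and the grip force at its end, in the units of the state.
- bot.get_obs(): the state, without advancing time (a new reading comes with each control period).
- bot.read_camera(name): name is "scene" or "top"; returns a dict with "pixels" (400x640x3 uint8, red, green, blue), "depth" (400x640 float32, m along the optical axis (not along the pixel's ray), 0 where there is no reading), "fovy" (degrees; the focal length in pixels is half the picture's height over the tangent of half this angle, whatever the lens; pixels are square), "cx", "cy" (the principal point, pixels), "pose" (4x4, takes a point from camera to world coordinates). Camera axes: x right, y down, z forward; pixel columns grow to the right and rows downward; lengths in m; the calibration is good to about 2 mm. A picture is of the moment at which its call begins.
- bot.hand_in(): hands the job in; it is judged then, once.
The state is a dict: "t": time; "q": joint angles; "joint_vel": joint speeds; "joint_torque": joint torques, N m; "eef_pos": TCP position; "tool_rot": TCP orientation; "contact_force": force on the tool from outside, world axes, zero at the start; "torque": the same for the moment, N m; "gripper_width": opening from 0.0 (shut) to 1.0 (fully open); "grasp_force": force on a finger pad.
Only numpy, scipy, OpenCV 4.12 (cv2) and the standard library are available. Lean on these libraries where they do the work, as an engineer would, in place of code of your own. Each camera call takes 0.05 s, during which the arm holds its last target. There are 200 camera calls.

TASK

Line up the four ball bearings from the blue mat on the wooden display strip in order of size, one lying flat and centred on each round black pad: the smallest on the pad next to the white tent card, the largest on the pad at the far end. Leave the small tin that stands among the bearings where it is.

Things in the scene. Friction and masses are not known exactly. Their poses are not given: they have to be found in the camera images.
- bearing_26: The smallest of four sealed ball bearings lying flat on the blue mat: a bright steel ring with a black seal, outside diameter 26 mm, height 8 mm, bore 10 mm closed by a grey plug (grip it on the outside). Origin: centre of its underside; z up along its axis. It starts on the mat, whose top is 3 mm above the table.
- bearing_40: The second smallest of four sealed ball bearings lying flat on the blue mat: a bright steel ring with a black seal, outside diameter 40 mm, height 12 mm, bore 17 mm closed by a grey plug (grip it on the outside). Origin: centre of its underside; z up along its axis. It starts on the mat, whose top is 3 mm above the table.
- bearing_52: The second largest of four sealed ball bearings lying flat on the blue mat: a bright steel ring with a black seal, outside diameter 52 mm, height 15 mm, bore 25 mm closed by a grey plug (grip it on the outside). Origin: centre of its underside; z up along its axis. It starts on the mat, whose top is 3 mm above the table.
- bearing_62: The largest of four sealed ball bearings lying flat on the blue mat: a bright steel ring with a black seal, outside diameter 62 mm, height 16 mm, bore 30 mm closed by a grey plug (grip it on the outside). Origin: centre of its underside; z up along its axis. It starts on the mat, whose top is 3 mm above the table.
- mark1: A round black rubber pad, 68 mm across and 2 mm thick, fixed on a pale wooden strip (400 x 88 mm, top 6 mm above the table). One of four like pads in a straight row at 75 mm pitch, in order mark1 to mark4; an end one. Origin: centre of its underside, 6 mm above the table (its top is 8 mm above the table); x along the row towards mark4, z up.
- mark2: A round black rubber pad, 68 mm across and 2 mm thick, fixed on a pale wooden strip (400 x 88 mm, top 6 mm above the table). One of four like pads in a straight row at 75 mm pitch, in order mark1 to mark4; an inner one. Origin: centre of its underside, 6 mm above the table (its top is 8 mm above the table); x along the row towards mark4, z up.
- mark3: A round black rubber pad, 68 mm across and 2 mm thick, fixed on a pale wooden strip (400 x 88 mm, top 6 mm above the table). One of four like pads in a straight row at 75 mm pitch, in order mark1 to mark4; an inner one. Origin: centre of its underside, 6 mm above the table (its top is 8 mm above the table); x along the row towards mark4, z up.
- mark4: A round black rubber pad, 68 mm across and 2 mm thick, fixed on a pale wooden strip (400 x 88 mm, top 6 mm above the table). One of four like pads in a straight row at 75 mm pitch, in order mark1 to mark4; an end one. Origin: centre of its underside, 6 mm above the table (its top is 8 mm above the table); x along the row towards mark4, z up.
- tent_card: A blank white tent-shaped card, 56 mm wide across the strip, about 24 mm long at its foot and 38 mm high, fixed on the strip beyond one end of the row, 62 mm from the centre of the nearest pad (mark1 or mark4; it varies). At the other end is only a black stop bar 12 mm high. Origin: centre of its foot, 6 mm above the table.
- tin: A small closed steel tin with a brass lid, 37 mm across and 42 mm high, standing on the mat among the bearings. Not part of the row; it stays where it is. Origin: centre of its underside.

How it is judged:
At the end, for the whole second after the job is handed in: Each bearing lies flat (within 0.1 rad) and at rest on its own pad, its centre within 12 mm of the pad's centre, in order of size from the smallest on the pad next to the tent card to the largest on the pad at the other end of the row (((horizontal distance between tent_card and mark1 below 0.15 m and (horizontal distance between bearing_26 and mark1 below 0.012 m and z of bearing_26 in the frame of mark1 between -0.002 and 0.005 m and angle between bearing_26's own z axis and vertical below 0.1 rad and linear speed of bearing_26 below 0.02 m/s and angular speed of bearing_26 below 0.2 rad/s) and (horizontal distance between bearing_40 and mark2 below 0.012 m and z of bearing_40 in the frame of mark2 between -0.002 and 0.005 m and angle between bearing_40's own z axis and vertical below 0.1 rad and linear speed of bearing_40 below 0.02 m/s and angular speed of bearing_40 below 0.2 rad/s) and (horizontal distance between bearing_52 and mark3 below 0.012 m and z of bearing_52 in the frame of mark3 between -0.002 and 0.005 m and angle between bearing_52's own z axis and vertical below 0.1 rad and linear speed of bearing_52 below 0.02 m/s and angular speed of bearing_52 below 0.2 rad/s) and (horizontal distance between bearing_62 and mark4 below 0.012 m and z of bearing_62 in the frame of mark4 between -0.002 and 0.005 m and angle between bearing_62's own z axis and vertical below 0.1 rad and linear speed of bearing_62 below 0.02 m/s and angular speed of bearing_62 below 0.2 rad/s)) or (horizontal distance between tent_card and mark4 below 0.15 m and (horizontal distance between bearing_26 and mark4 below 0.012 m and z of bearing_26 in the frame of mark4 between -0.002 and 0.005 m and angle between bearing_26's own z axis and vertical below 0.1 rad and linear speed of bearing_26 below 0.02 m/s and angular speed of bearing_26 below 0.2 rad/s) and (horizontal distance between bearing_40 and mark3 below 0.012 m and z of bearing_40 in the frame of mark3 between -0.002 and 0.005 m and angle between bearing_40's own z axis and vertical below 0.1 rad and linear speed of bearing_40 below 0.02 m/s and angular speed of bearing_40 below 0.2 rad/s) and (horizontal distance between bearing_52 and mark2 below 0.012 m and z of bearing_52 in the frame of mark2 between -0.002 and 0.005 m and angle between bearing_52's own z axis and vertical below 0.1 rad and linear speed of bearing_52 below 0.02 m/s and angular speed of bearing_52 below 0.2 rad/s) and (horizontal distance between bearing_62 and mark1 below 0.012 m and z of bearing_62 in the frame of mark1 between -0.002 and 0.005 m and angle between bearing_62's own z axis and vertical below 0.1 rad and linear speed of bearing_62 below 0.02 m/s and angular speed of bearing_62 below 0.2 rad/s)))); the robot touches nothing.
It fails at once if the small tin is moved by more than 30 mm (distance of tin from where it was at the start of the episode above 0.03 m).
It also fails if it takes over 101 s, if anything falls off the work surface, if the arm or the gripper's body presses on something with over 40 N, if the wrist force passes 120 N, or if a joint passes its speed limit or range.

## Working session

There is one attempt and no reset: what is moved stays moved. The work goes in short steps, Python scripts to look and compute and a shell command to move; the robot and the scene stay as the last step left them, time stands still between calls to the robot, and variables do not carry over. Pictures are saved under pics/ and viewed, at most 14 in all, crops included, and the job is handed in when it is done.

```bash
mkdir -p pics; python3 - <<'E'
from station import bot
import cv2,numpy as np
o=bot.get_obs();print({k:np.round(v,3) for k,v in o.items()})
for n in("scene","top"):
    c=bot.read_camera(n);cv2.imwrite(f"pics/{n}0.png",c["pixels"][...,::-1]);np.savez(n+"0.npz",**c)
    print(n,c["fovy"],c["cx"],c["cy"],np.round(c["pose"],3))
E
```

```text
{'t': np.float64(0.0), 'q': array([ 1.095,  0.478,  0.022,  1.556, -0.011,  1.109, -0.083]), 'joint_vel': array([ 0.002, -0.   ,  0.001, -0.001, -0.   ,  0.   ,  0.   ]), 'joint_torque': array([ 0.0000e+00, -5.9645e+01,  1.6080e+00, -2.8119e+01,  1.3000e-02,
        9.0000e-03,  0.0000e+00]), 'eef_pos': array([ 0.242, -0.629,  0.23 ]), 'tool_rot': array([-0.001,  0.983,  0.183, -0.   ]), 'contact_force': array([-0.657,  0.541,  0.378]), 'torque': array([ 0.046, -0.012,  0.003]), 'grasp_force': np.float64(0.0), 'gripper_width': np.float64(1.001)}
scene 43.118299079647834 309.57504575517237 196.40724920784453 [[-0.769  0.556 -0.315  0.831]
 [ 0.639  0.679 -0.362  0.335]
 [ 0.013 -0.479 -0.878  0.843]
 [ 0.     0.     0.     1.   ]]
top 43.67120406251048 325.26250038969323 197.29793635910696 [[ 0.02  -0.998  0.067  0.473]
 [-1.    -0.021 -0.006  0.009]
 [ 0.007 -0.067 -0.998  1.079]
 [ 0.     0.     0.     1.   ]]
```

View pics/top0.png

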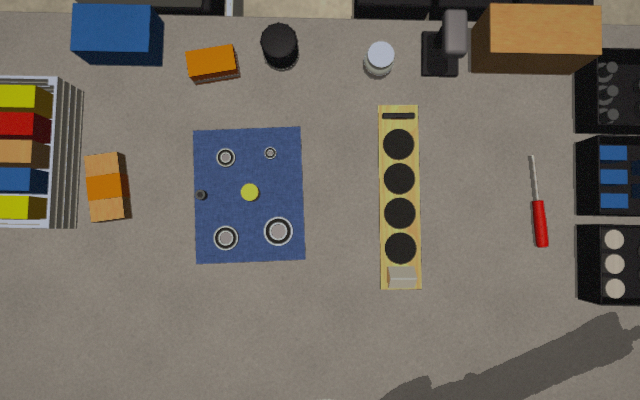

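View pics/scene0.png

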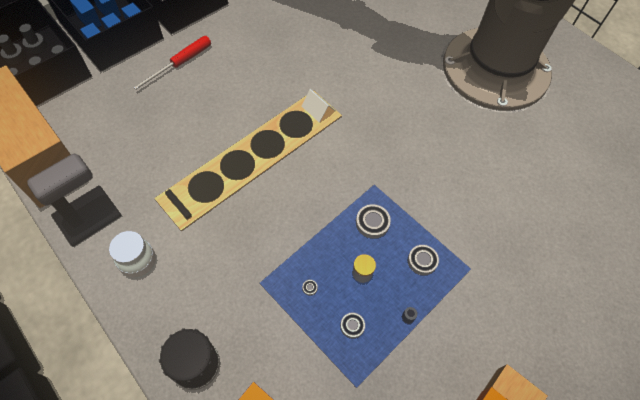

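Top view: the bearings are at about (270,153) for 26, (226,158) for 40, (226,238) for 52 and (278,231) for 62. The tin is at (250,192), and a small dark post stands at (201,195). The pads run from (399,144) to (400,248), with the tent card at (402,277), so the near-end pad takes the smallest bearing.

```bash
cat > m.py <<'E'
import cv2,numpy as np
def ray(c,u,v,z):
    f=200/np.tan(np.radians(c["fovy"])/2);P=c["pose"]
    d=P[:3,:3]@np.array([(u-c["cx"])/f,(v-c["cy"])/f,1]);o=P[:3,3]
    return o+d*(z-o[2])/d[2]
def proj(c,p):
    f=200/np.tan(np.radians(c["fovy"])/2);P=c["pose"]
    q=P[:3,:3].T@(np.array(p)-P[:3,3]);return q[:2]/q[2]*f+[float(c["cx"]),float(c["cy"])]
def blobs(c,mask,amin=30,amax=3000):
    n,l,s,ce=cv2.connectedComponentsWithStats(mask.astype(np.uint8))
    return [(ce[i],s[i]) for i in range(1,n) if amin<s[i][4]<amax]
def masks(c):
    im=c["pixels"].astype(int);r,g,b=im[...,0],im[...,1],im[...,2]
    blue=((b>1.4*r)&(b>60)).astype(np.uint8)
    k=max(range(1,cv2.connectedComponents(blue)[0]),key=lambda i:(cv2.connectedComponents(blue)[1]==i).sum())
    reg=(cv2.connectedComponents(blue)[1]==k).astype(np.uint8)
    h,_=cv2.findContours(reg,cv2.RETR_EXTERNAL,cv2.CHAIN_APPROX_NONE)
    hull=np.zeros_like(reg);cv2.fillPoly(hull,[cv2.convexHull(h[0])],1)
    return (cv2.erode(hull,np.ones((5,5)))>0)&(blue==0),(im.max(2)<55)
E
python3 - <<'E'
from m import *
for n in("top","scene"):
    c=dict(np.load(n+"0.npz"));o,d=masks(c)
    print(n)
    for ce,s in blobs(c,o): print("obj",np.round(ce,1),s[2:],"z.013",np.round(ray(c,*ce,.013),4), "dep",c["depth"][int(ce[1]),int(ce[0])])
    for ce,s in blobs(c,d,300):
        p=ray(c,*ce,.008)
        if abs(p[1]+.15)<.2: print("pad",np.round(ce,1),s[2:],np.round(p,4))
E
```

```text
top
obj [269.9 152.5] [ 13  12 129] z.013 [0.6389 0.1242 0.013 ] dep 1.0799452
obj [225.2 157.1] [ 20  19 302] z.013 [0.6268 0.2198 0.013 ] dep 1.0751905
obj [249.7 191.9] [ 21  20 303] z.013 [0.5529 0.1651 0.013 ] dep 1.0390489
obj [200.8 194.5] [11 10 98] z.013 [0.5452 0.2693 0.013 ] dep 1.0544262
obj [277.7 230.7] [ 30  30 709] z.013 [0.4712 0.1029 0.013 ] dep 1.0624052
obj [225.4 237.5] [ 26  26 520] z.013 [0.4547 0.2138 0.013 ] dep 1.0575774
pad [398.  143.7] [ 29  30 687] [ 0.6646 -0.1523  0.008 ]
pad [398.7 178. ] [ 30  30 703] [ 0.5899 -0.1546  0.008 ]
pad [399.3 212.7] [ 30  30 710] [ 0.5151 -0.1568  0.008 ]
pad [399.8 247.7] [ 31  31 726] [ 0.4402 -0.1586  0.008 ]
scene
obj [372.8 220.7] [ 35  35 976] z.013 [0.4766 0.1054 0.013 ] dep 0.91862315
obj [422.9 259.4] [ 31  32 771] z.013 [0.4601 0.2164 0.013 ] dep 0.8845167
obj [363.4 267.6] [ 24  29 544] z.013 [0.5512 0.1613 0.013 ] dep 0.8473447
obj [309.5 286.9] [ 16  17 211] z.013 [0.6458 0.1285 0.013 ] dep 0.86838305
obj [409.3 314.8] [ 16  17 191] z.013 [0.5484 0.2708 0.013 ] dep 0.82272696
obj [352.4 324.9] [ 26  27 529] z.013 [0.6327 0.2231 0.013 ] dep 0.8307648
pad [492.   44.3] [ 68  78 713] [-0.0381 -0.0489  0.008 ]
pad [ 82.7 212.5] [  64   49 1544] [ 0.8756 -0.246   0.008 ]
```

```bash
python3 - <<'E'
from m import *
T=dict(np.load("top0.npz"));S=dict(np.load("scene0.npz"))
ot=blobs(T,masks(T)[0]);os_=blobs(S,masks(S)[0])
names={26:((.639,.124),.008),40:((.627,.22),.012),52:((.455,.214),.015),62:((.471,.103),.016),'tin':((.553,.165),.042)}
for k,(g,h) in names.items():
    r=[]
    for c,b in((T,ot),(S,os_)):
        z=.003+h*.8 
        P=[ray(c,*ce,z)[:2] for ce,s in b];r.append(min(P,key=lambda p:np.hypot(*(p-g))))
    print(k,np.round(r,4).tolist(),"mean",np.round(np.mean(r,0),4))
# pads in scene: dark inside window
d=(S["pixels"].max(2)<55)
print("scene pads")
w=np.zeros_like(d);w[90:215,175:325]=1
for th in(35,45,55,65,75):
    b=blobs(S,(S["pixels"].max(2)<th)&w,300)
    print(th,[(np.round(ray(S,*ce,.008)[:2],4).tolist(),int(s[4])) for ce,s in b])
# depth check of table height
for c,uv in((T,(340,200)),(S,(250,250))):
    f=200/np.tan(np.radians(c["fovy"])/2);d=c["depth"][uv[1],uv[0]]
    print((c["pose"]@np.array([(uv[0]-c["cx"])*d/f,(uv[1]-c["cy"])*d/f,d,1]))[:3])
E
python3 -m jog '[[0,0,0,0.12],[4,0,0,0.24],[8,0,0,0.37],[12,0,0,0.37],[16,0,0,0.37],[20,0,0,0.37],[24,-1,0,0.37],[24,-5,0,0.37],[24,-9,0,0.37],[24,-13,0,0.37],[24,-17,0,0.37],[24,-17,0,0.37]]' -1 40
```

```text
26 [[0.6395, 0.1246], [0.645, 0.1276]] mean [0.6422 0.1261]
40 [[0.6269, 0.2199], [0.6326, 0.223]] mean [0.6297 0.2215]
52 [[0.4547, 0.2134], [0.461, 0.2167]] mean [0.4579 0.215 ]
62 [[0.4712, 0.1027], [0.4778, 0.1062]] mean [0.4745 0.1044]
tin [[0.5511, 0.1616], [0.5592, 0.1663]] mean [0.5551 0.164 ]
scene pads
35 []
45 []
55 []
65 []
75 [([0.4461, -0.1559], 633), ([0.5208, -0.1536], 685), ([0.5958, -0.1519], 740), ([0.6706, -0.1496], 805)]
[ 5.40270338e-01 -2.90205895e-02  3.56052705e-04]
[ 0.68123981  0.00456155 -0.00073955]
t: 1.1
eef_pos: [0.4023, -0.3768, 0.2295]
tool_rot: [-0.003, 1.0, 0.001, -0.003]
contact_force: [0.3, 0.1, 0.2]
gripper_width: 1.0
grasp_force: 0.0
```

```bash
python3 -m jog '[[2,-4,0,0],[4,-8,0,0],[7.2,-12,0,0],[7.2,-16,0,0],[7.2,-20,0,0],[7.2,-24,0,0],[7.2,-28,0,0],[7.2,-32,0,0],[7.2,-36,0,0],[7.2,-40,2,0],[7.2,-44,4,0],[7.2,-48,6,0],[7.2,-48,10,0],[7.2,-48,14,0],[7.2,-48,14,0],[7.2,-48,14,0]]'; python3 - <<'E'
from m import *
from station import bot
a=[]
for n in("top","scene"):
    c=bot.read_camera(n);u,v=(277,231) if n=="top" else (372,200)
    a.append(cv2.resize(c["pixels"][v-75:v+75,u-75:u+75,::-1],None,fx=2.6,fy=2.6))
cv2.imwrite("pics/a1.png",np.hstack(a))
E
```

```text
t: 2.43
eef_pos: [0.4767, 0.0941, 0.0895]
tool_rot: [0.001, 1.0, -0.001, -0.003]
contact_force: [-0.3, -0.3, 1.2]
gripper_width: 0.997
grasp_force: 0.0
```

View pics/a1.png

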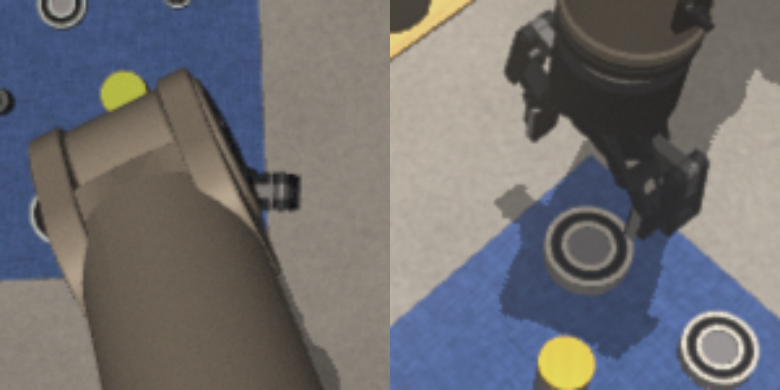

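The scene view shows the jaws open across world y, just short of the 62 bearing. The measured TCP is 1 cm short in y, so I'll correct that and descend.

```bash
python3 -m jog '[[-0.2,-1,0,0],[-0.2,-1,2,0],[-0.2,-1,4,0],[-0.2,-1,6,0],[-0.2,-1,7.5,0],[-0.2,-1,8.5,0],[-0.2,-1,8.5,0],[-0.2,-1,8.5,0]]'; python3 -m jog '[[0,0,0,0],[0,0,0,0],[0,0,0,0],[0,0,0,0],[0,0,0,0],[0,0,0,0]]' 1 50
```

```text
t: 3.2
eef_pos: [0.4775, 0.1053, 0.0074]
tool_rot: [-0.0, 1.0, -0.001, 0.001]
contact_force: [0.3, 0.5, 0.6]
gripper_width: 1.0
grasp_force: 0.0
t: 3.7
eef_pos: [0.4777, 0.1051, 0.008]
tool_rot: [-0.0, 1.0, -0.001, 0.001]
contact_force: [-1.9, -1.0, 12.4]
gripper_width: 0.699
grasp_force: 50.9
```

```bash
python3 -m jog '[[0,0,-2,0],[0,0,-5,0],[0,0,-9,0],[0,0,-10,0],[0,0,-10,0],[0,0,-10,0]]'; python3 - <<'E'
from m import *
from station import bot
print(bot.get_obs()["eef_pos"],bot.get_obs()["contact_force"])
c=bot.read_camera("scene");u,v=proj(c,(.477,.105,.12)).astype(int);print(u,v)
cv2.imwrite("pics/a2.png",cv2.resize(c["pixels"][max(v-75,0):v+75,u-75:u+75,::-1],None,fx=3,fy=3))
E
```

```text
t: 4.2
eef_pos: [0.4768, 0.1047, 0.1067]
tool_rot: [-0.0, 1.0, -0.001, 0.001]
contact_force: [-0.6, 0.4, -3.3]
gripper_width: 0.694
grasp_force: 55.5
[0.47683165 0.10467897 0.10665496] [-0.62312028  0.35622183 -3.30608455]
380 192
```

View pics/a2.png

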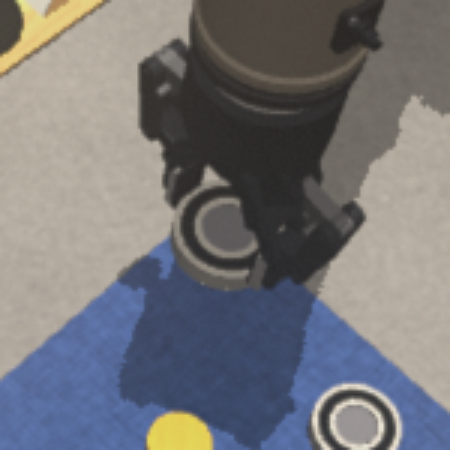

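The 62 bearing is held level between the fingers. Its plug, at about (379,192) in the full scene view, projects to the TCP, so the scene camera is the better calibrated of the two. Now to its pad, the far one.

```bash
python3 -m jog '[[2,3,0,0],[4,6,0,0],[6,9,0,0],[8,12,0,0],[10.5,15,0,0],[13,18,0,0],[15.5,21,0,0],[18,24,0,0],[19.4,25.5,0,0],[19.4,25.5,0,0],[19.4,25.5,3,0],[19.4,25.5,6,0],[19.4,25.5,8,0],[19.4,25.5,8,0],[19.4,25.5,8,0],[19.4,25.5,8,0]]'
```

```text
t: 5.58
eef_pos: [0.6702, -0.15, 0.0265]
tool_rot: [-0.0, 1.0, -0.001, -0.0]
contact_force: [0.8, -0.1, -1.3]
gripper_width: 0.696
grasp_force: 55.4
```

```bash
python3 -m jog '[[0.1,0.05,0.5,0],[0.1,0.05,1,0],[0.1,0.05,1.3,0],[0.1,0.05,1.4,0],[0.1,0.05,1.4,0],[0.1,0.05,1.4,0]]'
```

```text
t: 6.08
eef_pos: [0.6715, -0.1512, 0.0133]
tool_rot: [0.0, 1.0, -0.001, 0.001]
contact_force: [-2.4, 0.4, 4.8]
gripper_width: 0.697
grasp_force: 56.1
```

```bash
python3 -m jog '[[0,0,0,0],[0,0,0,0],[0,0,0,0],[0,0,0,0],[0,0,-2,0],[0,0,-5,0],[0,0,-9,0],[-2,-3.3,-9,0],[-4,-6.6,-9,0],[-6,-9.9,-9,0],[-8,-13.2,-9,0],[-10,-16.5,-9,0],[-12,-19.8,-9,0],[-14,-23.1,-9,0],[-16,-26.4,-9,0],[-18,-29.7,-9,0],[-20,-33,-9,0],[-21.2,-36.7,-9,0],[-21.2,-36.7,-9,0],[-21.2,-36.7,-9,0]]' -1; python3 - <<'E'
from m import *
from station import bot
c=bot.read_camera("scene")
cv2.imwrite("pics/a3.png",cv2.resize(c["pixels"][80:330,150:470,::-1],None,fx=2.2,fy=2.2))
w=np.zeros((400,640),bool);w[90:215,175:325]=1
print([(np.round(ray(c,*ce,.008)[:2],4).tolist(),int(s[4])) for ce,s in blobs(c,(c["pixels"].max(2)<75)&w,100)])
E
```

```text
t: 7.75
eef_pos: [0.4589, 0.2193, 0.1026]
tool_rot: [-0.001, 1.0, 0.002, 0.0]
contact_force: [0.8, -0.7, -0.5]
gripper_width: 0.999
grasp_force: 0.0
[([0.4465, -0.1562], 475), ([0.5197, -0.1538], 514), ([0.5886, -0.1468], 205)]
```

View pics/a3.png

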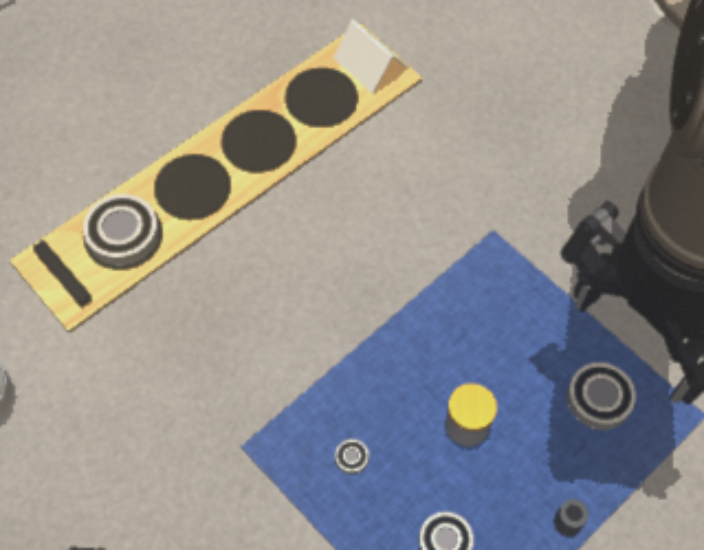

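The 62 sits centred on the end pad, at (120,228) in the crop. The gripper is over the 52.

```bash
python3 -m jog '[[0,0.35,0,0],[0,0.35,3,0],[0,0.35,6,0],[0,0.35,8.4,0],[0,0.35,9.4,0],[0,0.35,9.4,0],[0,0.35,9.4,0]]'; python3 -m jog '[[0,0,0,0],[0,0,0,0],[0,0,0,0],[0,0,0,0],[0,0,0,0],[0,0,0,0],[0,0,0,0]]' 1 50
```

```text
t: 8.38
eef_pos: [0.4603, 0.2119, 0.0085]
tool_rot: [0.0, 1.0, -0.002, -0.0]
contact_force: [0.9, 0.4, 0.3]
gripper_width: 1.003
grasp_force: 0.0
t: 8.97
eef_pos: [0.461, 0.2135, 0.0101]
tool_rot: [-0.0, 1.0, -0.001, 0.001]
contact_force: [-1.9, -0.9, 11.8]
gripper_width: 0.578
grasp_force: 49.6
```

```bash
python3 -m jog '[[0,0,-2,0],[0,0,-5,0],[0,0,-9,0],[1.5,3.5,-10,0],[3,7,-10,0],[4.5,10.5,-10,0],[6,14,-10,0],[7.5,17.5,-10,0],[9,21,-10,0],[10.5,24.5,-10,0],[12,28,-10,0],[13,31.5,-10,0],[13.5,35,-10,0],[13.5,36.6,-10,0],[13.5,36.6,-7,0],[13.5,36.6,-4,0],[13.5,36.6,-1.5,0],[13.5,36.6,-1,0],[13.5,36.6,-1,0],[13.5,36.6,-1,0]]'
```

```text
t: 10.63
eef_pos: [0.5946, -0.1533, 0.0192]
tool_rot: [0.0, 1.0, -0.001, 0.001]
contact_force: [0.6, -0.1, -0.7]
gripper_width: 0.577
grasp_force: 52.3
```

```bash
python3 -m jog '[[0.1,0,0.2,0],[0.1,0,0.4,0],[0.1,0,0.5,0],[0.1,0,0.5,0],[0.1,0,0.5,0]]'
```

```text
t: 11.05
eef_pos: [0.5964, -0.1535, 0.0153]
tool_rot: [0.0, 1.0, -0.001, 0.001]
contact_force: [-2.2, 0.8, 7.7]
gripper_width: 0.57
grasp_force: 53.4
```

```bash
python3 -m jog '[[0,0,0,0],[0,0,0,0],[0,0,0,0],[0,0,0,0],[0,0,-2,0],[0,0,-5,0],[0,0,-9,0],[0.5,-4,-9,0],[1,-8,-9,0],[1.5,-12,-9,0],[2,-16,-9,0],[2.5,-20,-9,0],[3,-24,-9,0],[3.4,-28,-9,0],[3.4,-32,-9,0],[3.4,-36,-9,0],[3.4,-37.6,-9,0],[3.4,-37.6,-9,0],[3.4,-37.6,-9,0],[3.4,-37.6,-9,0]]' -1; python3 - <<'E'
from m import *
from station import bot
print(bot.get_obs()["eef_pos"])
c=bot.read_camera("scene");
for i in (26,40):
  print(i,proj(c,(.643,.1266,.011) if i==26 else (.6305,.222,.015)))
cv2.imwrite("pics/a4.png",cv2.resize(c["pixels"][90:390,150:470,::-1],None,fx=1.9,fy=1.9))
E
```

```text
t: 12.72
eef_pos: [0.6301, 0.2205, 0.1029]
tool_rot: [0.001, 1.0, -0.002, -0.0]
contact_force: [-0.0, -0.7, 0.2]
gripper_width: 1.001
grasp_force: 0.0
[0.63011298 0.2204966  0.10294085]
26 [310.00584967 285.42806859]
40 [353.03383898 323.17149085]
```

View pics/a4.png

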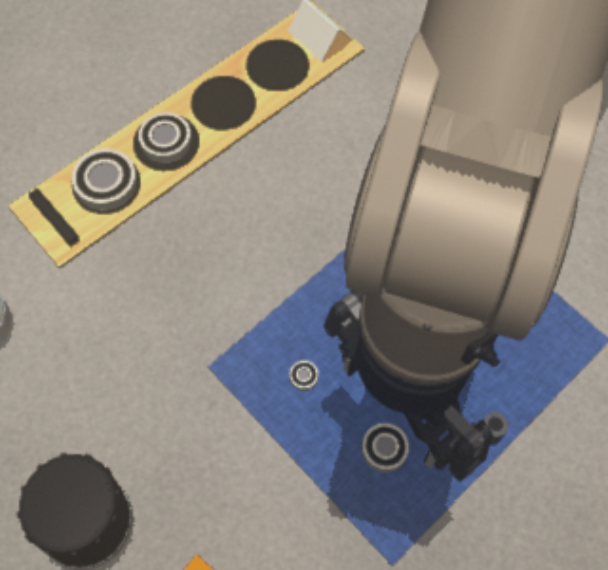

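The 52 sits on its pad at (165,137) in the crop, and the 40 is under the open gripper at (385,446).

```bash
python3 -m jog '[[0,0,3,0],[0,0,6,0],[0,0,8.4,0],[0,0,9.7,0],[0,0,9.7,0],[0,0,9.7,0]]'; python3 -m jog '[[0,0,0,0],[0,0,0,0],[0,0,0,0],[0,0,0,0],[0,0,0,0],[0,0,0,0],[0,0,0,0],[0,0,0,0]]' 1 50
```

```text
t: 13.27
eef_pos: [0.6302, 0.2213, 0.0064]
tool_rot: [0.0, 1.0, -0.002, -0.0]
contact_force: [0.8, -0.1, 0.7]
gripper_width: 1.0
grasp_force: 0.0
t: 13.93
eef_pos: [0.6308, 0.223, 0.008]
tool_rot: [-0.0, 1.0, -0.001, 0.001]
contact_force: [-1.6, -1.6, 6.8]
gripper_width: 0.432
grasp_force: 49.2
```

```bash
python3 -m jog '[[0,0,-2,0],[0,0,-5,0],[0,0,-9,0],[-1.5,3.6,-10,0],[-3,7.2,-10,0],[-4.5,10.8,-10,0],[-6,14.4,-10,0],[-7.5,18,-10,0],[-9,21.6,-10,0],[-10.3,25.2,-10,0],[-11.2,28.8,-10,0],[-11.2,32.8,-10,0],[-11.2,36.2,-10,0],[-11.2,37.8,-10,0],[-11.2,37.8,-7,0],[-11.2,37.8,-4,0],[-11.2,37.8,-1.5,0],[-11.2,37.8,-1,0],[-11.2,37.8,-1,0],[-11.2,37.8,-1,0]]'
```

```text
t: 15.6
eef_pos: [0.5177, -0.1551, 0.0172]
tool_rot: [0.0, 1.0, -0.001, 0.0]
contact_force: [0.5, 0.7, -0.3]
gripper_width: 0.431
grasp_force: 50.4
```

```bash
python3 -m jog '[[0.1,0,0.2,0],[0.1,0,0.4,0],[0.1,0,0.5,0],[0.1,0,0.5,0],[0.1,0,0.5,0]]'
```

```text
t: 16.02
eef_pos: [0.5194, -0.1554, 0.013]
tool_rot: [0.0, 1.0, -0.001, 0.001]
contact_force: [-1.0, 0.2, 7.9]
gripper_width: 0.431
grasp_force: 51.2
```

```bash
python3 -m jog '[[0,0,0,0],[0,0,0,0],[0,0,0,0],[0,0,0,0],[0,0,-2,0],[0,0,-5,0],[0,0,-9,0],[1.5,-3.5,-9,0],[3,-7,-9,0],[4.5,-10.5,-9,0],[6,-14,-9,0],[7.5,-17.5,-9,0],[9,-21,-9,0],[10.5,-24.5,-9,0],[12,-27.5,-9,0],[12.4,-28.2,-9,0],[12.4,-28.2,-9,0],[12.4,-28.2,-9,0],[12.4,-28.2,-9,0]]' -1; python3 - <<'E'
from m import *
from station import bot
print(bot.get_obs()["eef_pos"])
c=bot.read_camera("scene");
cv2.imwrite("pics/a5.png",cv2.resize(c["pixels"][80:380,150:470,::-1],None,fx=1.9,fy=1.9))
E
```

```text
t: 17.6
eef_pos: [0.6421, 0.1239, 0.1009]
tool_rot: [0.001, 1.0, -0.002, -0.001]
contact_force: [0.1, -0.6, 0.0]
gripper_width: 0.998
grasp_force: 0.0
[0.64208038 0.12388612 0.10087789]
```

View pics/a5.png

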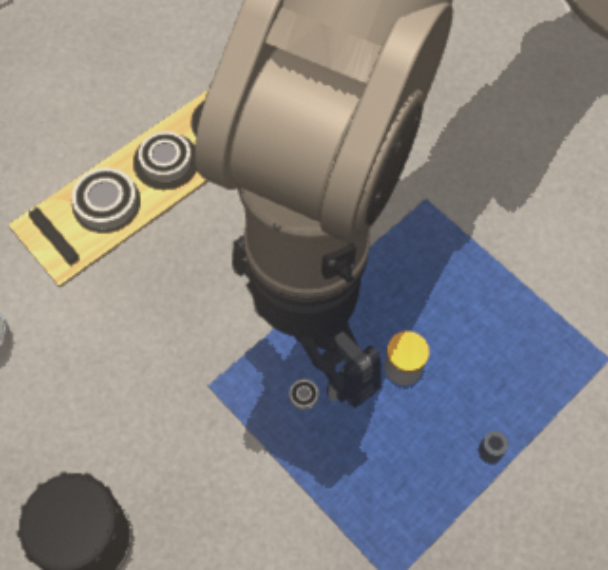

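The 26 is between the fingers at (303,393) in the crop, and the tin is clear of them.

```bash
python3 -m jog '[[0,-0.2,3,0],[0,-0.2,6,0],[0,-0.2,8.4,0],[0,-0.2,9.5,0],[0,-0.2,9.5,0],[0,-0.2,9.5,0]]'; python3 -m jog '[[0,0,0,0],[0,0,0,0],[0,0,0,0],[0,0,0,0],[0,0,0,0],[0,0,0,0],[0,0,0,0],[0,0,0,0],[0,0,0,0]]' 1 40
```

```text
t: 18.15
eef_pos: [0.6428, 0.1275, 0.0067]
tool_rot: [0.0, 1.0, -0.002, -0.0]
contact_force: [-1.4, 1.1, 0.9]
gripper_width: 1.002
grasp_force: 0.0
t: 18.9
eef_pos: [0.6431, 0.1287, 0.0073]
tool_rot: [-0.0, 1.0, -0.001, 0.0]
contact_force: [-0.6, -0.7, 5.3]
gripper_width: 0.264
grasp_force: 38.9
```

```bash
python3 -m jog '[[0,0,-2,0],[0,0,-5,0],[0,0,-9,0],[-1.5,3.5,-10,0],[-3.5,7,-10,0],[-5.5,10.5,-10,0],[-7.5,14,-10,0],[-9.5,17,-10,0],[-12,20,-10,0],[-14.5,23,-10,0],[-17,26,-10,0],[-19.5,28.6,-10,0],[-19.9,28.6,-10,0],[-19.9,28.6,-10,0],[-19.9,28.6,-7,0],[-19.9,28.6,-4,0],[-19.9,28.6,-1.5,0],[-19.9,28.6,-1,0],[-19.9,28.6,-1,0],[-19.9,28.6,-1,0]]'
```

```text
t: 20.57
eef_pos: [0.4442, -0.1563, 0.0169]
tool_rot: [-0.0, 1.0, -0.0, 0.0]
contact_force: [0.5, 0.8, -0.8]
gripper_width: 0.264
grasp_force: 39.3
```

```bash
python3 -m jog '[[0,0,0.2,0],[0,0,0.4,0],[0,0,0.5,0],[0,0,0.5,0],[0,0,0.5,0]]'
```

```text
t: 20.98
eef_pos: [0.444, -0.1572, 0.0122]
tool_rot: [0.0, 1.0, -0.001, 0.001]
contact_force: [-0.0, 0.1, 6.6]
gripper_width: 0.268
grasp_force: 40.0
```

```bash
python3 -m jog '[[0,0,0,0],[0,0,0,0],[0,0,0,0],[0,0,0,0],[0,0,-2,0],[0,0,-5,0],[0,0,-9,0],[0,0,-12,0],[0,4,-15,0],[0,8,-15,0],[0,12,-15,0],[0,16,-15,0],[0,20,-15,0],[0,24,-15,0],[0,28,-15,0],[0,31,-15,0],[0,31,-15,0],[0,31,-15,0]]' -1; python3 - <<'E'
from m import *
from station import bot
T=bot.read_camera("top");c=bot.read_camera("scene")
a=cv2.resize(c["pixels"][60:240,130:370,::-1],(533,400));b=cv2.resize(T["pixels"][90:300,340:450,::-1],(210,400))
cv2.imwrite("pics/a6.png",np.hstack([a,b]))
p=[(.4432,-.1573),(.518,-.1552),(.5929,-.1533),(.6676,-.151)]
# bearing outer blob: plug centroid (grey interior) per camera, vs pad centre from same camera in the first picture
P={"t":[(.4402,-.1586),(.5151,-.1568),(.5899,-.1546),(.6646,-.1523)],"s":[(.4461,-.1559),(.5208,-.1536),(.5958,-.1519),(.6706,-.1496)]}
for k,cam in(("t",T),("s",c)):
  for (x,y),h,r in zip(P[k],(.008,.012,.015,.016),(.013,.02,.026,.031)):
    z=.008+h;u,v=proj(cam,(x,y,z));m=np.zeros((400,640),np.uint8);cv2.circle(m,(int(round(u)),int(round(v))),int(r*1.25*500/1.0)+1,1,-1)
    g=(cam["pixels"].min(2)>95)&(m>0)&(cam["pixels"].ptp(2)<40 if hasattr(cam["pixels"],"ptp") else np.ptp(cam["pixels"].astype(int),axis=2)<40)
    ys,xs=np.nonzero(g)
    if len(xs)<5: print(k,"none");continue
    (cx,cy),rad=cv2.minEnclosingCircle(np.c_[xs,ys].astype(np.float32))
    print(k,len(xs),round(rad,1),"off mm",np.round((ray(cam,cx,cy,z)[:2]-(x,y))*1e3,1))
E
```

```text
t: 22.48
eef_pos: [0.441, -0.4689, 0.1605]
tool_rot: [-0.0, 1.0, -0.003, -0.001]
contact_force: [0.1, 1.1, -0.4]
gripper_width: 0.998
grasp_force: 0.0
t 72 6.2 off mm [ 0.1 -0.2]
t 195 9.5 off mm [ 0.7 -0.1]
t 325 12.4 off mm [-0.2 -0.4]
t 437 17.2 off mm [ 0.  -5.8]
s 75 6.3 off mm [ 0.7 -0.6]
s 195 10.1 off mm [ 0.8 -1.6]
s 361 15.2 off mm [-1.4 -5.8]
s 599 18.1 off mm [-0.4 -5.8]
```

View pics/a6.png

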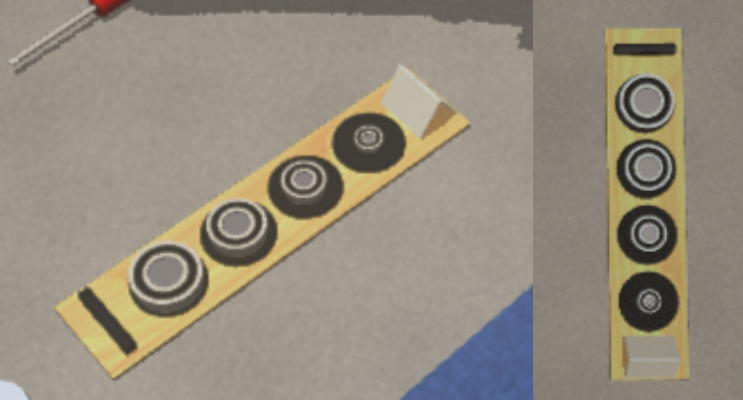

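All four bearings lie flat and centred, in order of size from the tent card. The larger offsets measured for the 62 (both cameras) and the 52 (scene view) come from background or side-wall pixels being picked up. The arm is clear, so I'm handing in.

```bash
python3 -c "
from station import bot
print(bot.hand_in())"
```

```text
the job is handed in; nothing more can be done
None
```

I handed the job in at about 22.5 s: all four bearings lie flat and centred in the last pictures, running from smallest next to the tent card to largest at the far end; I kept the gripper clear of the tin throughout, and no verdict came back.

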